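Roll a ground bar into the V-block and set it against the stop

TASK

Without picking it up or pinching it, roll the round steel bar along the bench by pushing on its side, up the ramp of the aluminium block and into the V-groove. Then push on the end of the bar to slide it gently along the groove until its far end is home against the upright stop plate, and leave it lying there. Leave the tape roll, the tin and the brass weight where they are.

Things in the scene. Friction and masses are not known exactly. Their poses are not given: they have to be found in the camera images.
- bar: plain solid steel bar, 36 mm diameter, 100 mm long, about 0.3 kg, ground smooth and slippery, lying on the bench and free to roll. Origin at its centre (18 mm above the bench at the start); its own x axis runs along its length, y and z turn with it as it rolls.
- v_block: aluminium V-block with lead-in ramp, screwed down, 130 mm long along its x axis. Origin on the bench under the middle of the groove line; z up; the bar starts on its -y side. The 90-degree groove's faces meet (at a 4 mm relief slot) along y = 0, 4 mm above the bench; the far face rises to 34 mm at y = +31 mm, flat top to y = +44 mm. The seated bar's centre is at y = 0, z = 29.5 mm.
- ramp_foot (a point): middle of the ramp's lower edge, flush with the bench, at x = 0, y = -90 mm in the block's frame (axes as the block's). The ramp is 130 mm wide along x and climbs straight in +y to a lip 18 mm above the bench at y = -17 to -14 mm, where the groove begins.
- stop_face (a point): centre of the face of the upright steel stop plate that closes the +x end of the groove (the end away from the robot), at x = +65 mm, y = 0, z = 29.5 mm in the block's frame. The plate is 10 mm thick, 44 mm high and covers y = -8 to +32 mm. The bar is home with its centre 50 mm from this point. The groove is open at its -x end (x = -65 mm).
- tape_roll: roll of black tape lying flat, 62 mm across, 19 mm high, origin at the centre of its underside; a bystander.
- tin: flat grey round sample tin, 57 mm across, 19 mm high, origin at the centre of its underside; a bystander.
- brass_weight: small brass weight with a knob, 24 mm across, 34 mm high, origin at the centre of its underside; a bystander.

How it is judged:
By the outcome, as a careful person would: the job done as asked, in the order asked, and still so for the second after the job is handed in, with the robot touching nothing.
It also fails if it takes over 50 s, if anything falls off the work surface, if the arm or the gripper's body presses on something with over 40 N, if the wrist force passes 120 N, or if a joint passes its speed limit or range.

ROBOT

A 6-joint arm with a two-finger parallel gripper is mounted at the origin on the work surface; the furniture and walls round the work are solid. World frame = base frame: x ahead of the robot, y to its left, z up, the work surface at z = 0. Lengths are in mm, angles in rad, forces in N, time in s.
With the tool pointing down it reaches from about 325 to 900 mm from the base axis. Payload 6.1 kg.
Tool frame: the origin (TCP) lies on the centre line of the jaws, within the pads' length; the fingertips stand robot.tips_ahead ahead of it and the grasp point (between the pads) lies 6 mm ahead of it (robot.tips_ahead is the distance from the TCP to the fingertips, in mm); z points along the fingers, y is the line along which they close (so a half turn about z gives the same grasp; the last joint's range is limited). The gripper opens to 87 mm and grips with 3 to 60 N. Pads are 19 mm wide; open, the fingers measure 117 mm over their backs; the gripper's body (75 mm by 190 mm) begins 51 mm behind the grasp point.
Start: joints at [-1.475, 0.22, 1.526, -0, 1.395, -0.126], TCP at [137.485, -609.683, 247.538] pointing down, gripper open.
Joint ranges: [-2.98, 2.98], [-0.91, 2.08], [0.09, 2.57], [-1.24, 4.39], [0.2, 2.65], [-2.68, 2.68]. Speed limits (rad/s): [2.57, 2.57, 3.01, 3.14, 3.14, 3.14].

INTERFACE

Orientations are given as a unit quaternion [w, x, y, z].
In Python, from plant import robot, imaging, regions_of, spot_point gives the robot as it stands. Calls block until the motion is done:
- robot.reach(position, orientation): joint-space move of the TCP to a pose.
- robot.servo_line(position, rot=None, rate=150): straight line of the TCP; rot=None keeps the orientation; rate is the mean speed in mm/s.
- robot.movej(angles): joint-space move.
- robot.gripper_to(opening, effort=None): opening from 0.0 (shut) to 1.0 (fully open); effort is the grip in N (None keeps the last); returns when the fingers have stopped.
- robot.wait(seconds).
- robot.inverse_kinematics(position, orientation): joint angles nearest the present ones, or None.
- imaging.get_image(name): name is "side" or "top"; returns a dict with "frame" (420x560x3 uint8, blue, green, red), "z_map" (420x560 float32, mm along the optical axis (not along the pixel's ray), 0 where there is no reading), "fovy" (degrees; the focal length in pixels is half the picture's height over the tangent of half this angle, whatever the lens; pixels are square), "cx", "cy" (the principal point, pixels), "R" (3x3) and "t" (3): a world point X has camera coordinates R X + t. Camera axes: x right, y down, z forward; pixel columns grow to the right and rows downward; lengths in mm; the calibration is good to about 2 mm. A picture is of the moment at which its call begins.
A pose or a line that the arm cannot do raises robot.MotionError and nothing moves.
- robot.finish_job(): hands the job in; it is judged then, once.
Trained networks look in the newest picture that a camera, given by its name, has taken for a name from the list of things; names that differ only in an ending like _2 or _b are one class to them, and where a whole thing is asked for, a point or a joint stands for the part that bears it (a point fixed in the world has none). Each returns a list of dicts, best first, with "score" (0 to 1); they miss things now and then, are a little off and sometimes report something else, mostly with a low value. They report only what shows in the picture. A call takes as long as a camera call.
- regions_of(query, camera): "mask" (420x560 bool, what is visible of it).
- spot_point(query, camera): "position" ([x, y, z] in mm, in world coordinates, good to about 4 mm: a listed point, or the origin of a listed thing).
Readings, each from a call of its own:
- robot.current_t(): time.
- robot.current_qpos(): joint angles.
- robot.current_joint_velocities(): joint speeds.
- robot.current_joint_efforts(): joint torques, N m.
- robot.current_position(): TCP position.
- robot.current_tool_rot(): TCP orientation.
- robot.current_contact_force(): force on the tool from outside, world axes, zero at the start.
- robot.current_wrist_torque(): the same for the moment, N m.
- robot.current_grip_width(): opening from 0.0 (shut) to 1.0 (fully open).
- robot.current_finger_force(): force on a finger pad.
Only numpy, scipy, OpenCV 4.12 (cv2) and the standard library are available. Lean on these libraries where they do the work, as an engineer would, in place of code of your own. Each camera call takes 0.05 s, during which the arm holds its last target. There are 200 camera calls.

## Working session

There is one attempt and no reset: what is moved stays moved. The work goes in short steps, each a Python script; the robot and the scene stay as the last script left them, time stands still between calls to the robot, and variables do not carry over. Pictures are saved under pics/ and viewed, at most 10 in all, crops included, and the job is handed in when it is done.

```bash
ls; mkdir -p pics; cat > h.py <<'E'
import numpy as np, cv2
from plant import robot, imaging, regions_of, spot_point
def cloud(im):
    z=im["z_map"]; H,W=z.shape; f=H/2/np.tan(np.radians(im["fovy"])/2)
    v,u=np.mgrid[:H,:W]
    P=np.stack([(u-im["cx"])/f*z,(v-im["cy"])/f*z,z],-1)
    return (P-np.array(im["t"]))@np.array(im["R"])   # R^T (p-t)
E
python3 - <<'E'
from h import *
print(robot.current_t(), robot.tips_ahead, robot.current_tool_rot())
for c in ("top","side"):
    im=imaging.get_image(c); cv2.imwrite(f"pics/{c}0.png",im["frame"])
    P=cloud(im); np.savez(f"{c}0.npz",P=P,z=im["z_map"])
    print(c,"cam at",(-np.array(im["R"]).T@np.array(im["t"])).round())
    for q in ("bar","v_block","ramp_foot","stop_face","tape_roll","tin","brass_weight"):
        s=spot_point(q,c)
        print(q,[(np.round(d["position"],1).tolist(),round(d["score"],2)) for d in s[:2]])
    for q in ("bar","v_block"):
        for d in regions_of(q,c)[:1]:
            m=d["mask"]&(im["z_map"]>0); p=P[m]
            np.save(f"{q}_{c}.npy",m)
            print(q,m.sum(),p.mean(0).round(1),p.min(0).round(1),p.max(0).round(1))
print(robot.current_t())
E
```

```text
pics
plant.py
0.0 25.0 [-9.79452799e-04  9.93857555e-01  1.10662551e-01  2.33419987e-06]
top cam at [ 292.  -22. 1102.]
bar [([512.6, -2.7, 17.0], 0.56)]
v_block [([518.9, 182.2, -2.9], 0.71)]
ramp_foot [([523.0, 95.3, 2.5], 0.76)]
stop_face [([532.4, -267.5, -6.2], 0.74), ([583.7, 185.4, 32.7], 0.6)]
tape_roll [([366.6, -251.8, -0.1], 0.77), ([522.6, 95.8, 5.3], 0.15)]
tin []
brass_weight []
bar 640 [511.3  -2.6  28.9] [462.  -23.1  -4. ] [573.   18.2  39.7]
v_block 3150 [519.7 167.2  14.1] [453.3  95.3  -6.8] [602.9 242.2  47.2]
side cam at [ 469. -729.  689.]
bar [([517.4, -2.4, 17.6], 0.96), ([365.1, -249.2, -3.4], 0.2)]
v_block [([520.8, 187.9, 0.2], 0.79)]
ramp_foot [([518.3, 95.1, 0.1], 0.71)]
stop_face [([582.4, 182.8, 29.7], 0.74)]
tape_roll [([365.2, -248.9, -2.6], 0.66)]
tin [([469.9, -240.7, -1.1], 0.61)]
brass_weight [([527.6, -266.5, -1.5], 0.55)]
bar 918 [513.7 -16.7  26.9] [463.4 -31.   -2.6] [564.5   6.5  38.5]
1.0
```

View pics/top0.png

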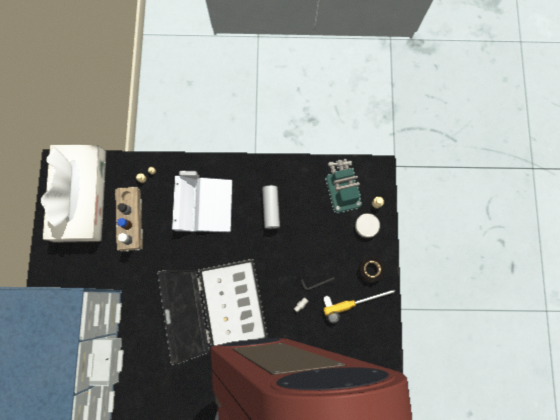

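View pics/side0.png

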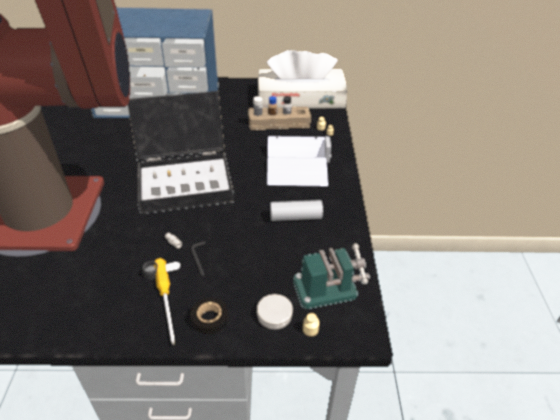

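```bash
python3 - <<'E'
import numpy as np,cv2
for c in("top","side"):
    P=np.load(c+"0.npz")["P"]; m=np.load(f"bar_{c}.npy")
    p=P[m&(P[...,2]>25)]
    r=cv2.minAreaRect(p[:,:2].astype(np.float32)); print(c,"bar rect",r)
    d=np.linalg.svd(p[:,:2]-p[:,:2].mean(0),full_matrices=False)[2][0]; print("dir",np.degrees(np.arctan(d[1]/d[0])),p.mean(0), np.percentile(p[:,2],95))
P=np.load("top0.npz")["P"]; m=np.load("v_block_top.npy"); 
p=P[m]
# coherent ramp plane fit
q=p[(p[:,2]>3)&(p[:,2]<16)&(p[:,1]<165)&(p[:,1]>100)]
A=np.c_[q[:,:2],np.ones(len(q))]; g=np.linalg.lstsq(A,q[:,2],rcond=None)[0]; print("ramp grad",g,np.degrees(np.arctan2(-g[0],g[1])),np.hypot(*g[:2]))
print("block rect",cv2.minAreaRect(p[p[:,2]>4][:,:2].astype(np.float32)))
s=p[p[:,2]>40]; print("plate",len(s),s.min(0),s.max(0),cv2.minAreaRect(s[:,:2].astype(np.float32)))
s=p[(p[:,2]>32)&(p[:,2]<37)];print("top flat",s.min(0),s.max(0),cv2.minAreaRect(s[:,:2].astype(np.float32)))
P=np.load("side0.npz")["P"]; z=P[...,2]; s=P[(z>60)&(abs(P[...,0]-500)<250)&(P[...,1]>-100)&(P[...,1]<400)]
print("tall",len(s), s.min(0) if len(s) else 0, s.max(0) if len(s) else 0)
E
```

```text
top bar rect ((512.85302734375, -3.1955032348632812), (99.89308166503906, 33.1353759765625), 5.068585395812988)
dir 4.936709980861513 [512.15716848  -3.19493415  31.93122223] 36.688346932757135
side bar rect ((514.012451171875, -11.08660888671875), (99.81092834472656, 30.3570556640625), 4.965010643005371)
dir 4.214400574827712 [513.89248253 -13.38577202  32.01694805] 36.281403899332396
ramp grad [-3.53034773e-04  1.86160833e-01 -1.62235669e+01] 0.10865539186294253 0.18616116792183166
block rect ((523.4426879882812, 164.06228637695312), (140.0112762451172, 134.19602966308594), 0.13344770669937134)
plate 64 [583.16271602 179.48665446  40.0331942 ] [593.39958042 218.79869934  47.16746278] ((589.0669555664062, 199.07180786132812), (9.855319023132324, 39.19923400878906), 3.7669599056243896)
top flat [453.96044533 178.65742891  32.00357497] [590.12459411 230.74120781  36.91458325] ((525.9711303710938, 218.17446899414062), (44.6416130065918, 144.49661254882812), 74.8583984375)
tall 4132 [250.00745936 160.00508134  60.08984028] [508.11645598 399.97964557 216.99266694]
```

The top picture shows the bar at about px (271,207), the block at (205,203) with its plate at (190,182), and the tool case at (210,310). The side picture shows the bar at (297,210), the block at (297,160), and the case lid standing up at (177,125). Before moving I'll check the heights along the gripper's path and whether the arm can reach the poses.

```bash
cat >> h.py <<'E'
from scipy.spatial.transform import Rotation as Ro
def down(yaw):  # tool z down, tool x axis at angle yaw (deg); tool y at yaw-90
    a=np.radians(yaw)/2; return [0,np.cos(a),np.sin(a),0]
E
python3 - <<'E'
from h import *
P=np.concatenate([np.load(c+"0.npz")["P"].reshape(-1,3) for c in("top","side")])
print("max height map; rows x, cols y from -80 step 40")
for x in range(280,660,40):
    r=[]
    for y in range(-80,320,40):
        s=P[(P[:,0]>=x)&(P[:,0]<x+40)&(P[:,1]>=y)&(P[:,1]<y+40)]
        r.append(int(np.percentile(s[:,2],98)) if len(s) else -1)
    print(x,r)
for yaw in(90,-90,95,-85):
  for p in((513,-70,100),(513,-40,-1+8+25),(513,146,50),(435,186,47),(470,186,47),(435,186,140)):
    q=robot.inverse_kinematics(list(p),down(yaw)); print(yaw,p,None if q is None else np.round(q,2).tolist())
E
```

```text
max height map; rows x, cols y from -80 step 40
280 [8, 1101, 35, 24, 24, 41, 154, 157, 1, 2]
320 [2, 1, 35, 24, 33, 37, 118, 157, 1, 2]
360 [1, 2, 34, 35, 36, 34, 2, 1, 1, 1]
400 [1, 1, 2, 2, 1, 2, 1, 1, 2, 47]
440 [1, 35, 31, 1, 6, 16, 20, 34, 2, 31]
480 [1, 36, 35, 1, 7, 16, 20, 35, 2, 30]
520 [1, 36, 36, 1, 7, 17, 21, 35, 2, 28]
560 [1, 31, 2, 1, 6, 16, 44, 43, 1, 26]
600 [1, 1, 2, 1, 1, 1, 1, 2, 1, 19]
640 [1, 1, 1, 1, 2, 1, 2, 1, 1, 2]
90 (513, -70, 100) [-0.29, 0.13, 1.93, -0.0, 1.09, -0.29]
90 (513, -40, 32) [-0.23, 0.23, 1.96, -0.0, 0.95, -0.23]
90 (513, 146, 50) [0.13, 0.24, 1.91, -0.0, 0.99, 0.13]
90 (435, 186, 47) [0.24, 0.11, 2.06, -0.0, 0.96, 0.24]
90 (470, 186, 47) [0.22, 0.18, 1.98, -0.0, 0.97, 0.22]
90 (435, 186, 140) [0.24, -0.04, 2.02, -0.0, 1.16, 0.24]
-90 (513, -70, 100) None
-90 (513, -40, 32) None
-90 (513, 146, 50) None
-90 (435, 186, 47) None
-90 (470, 186, 47) None
-90 (435, 186, 140) None
95 (513, -70, 100) [-0.29, 0.13, 1.93, -0.0, 1.09, -0.38]
95 (513, -40, 32) [-0.23, 0.23, 1.96, -0.0, 0.95, -0.32]
95 (513, 146, 50) [0.13, 0.24, 1.91, -0.0, 0.99, 0.04]
95 (435, 186, 47) [0.24, 0.11, 2.06, -0.0, 0.96, 0.15]
95 (470, 186, 47) [0.22, 0.18, 1.98, -0.0, 0.97, 0.13]
95 (435, 186, 140) [0.24, -0.04, 2.02, -0.0, 1.16, 0.15]
-85 (513, -70, 100) None
-85 (513, -40, 32) None
-85 (513, 146, 50) None
-85 (435, 186, 47) None
-85 (470, 186, 47) None
-85 (435, 186, 140) None
```

```bash
cat >> h.py <<'E'
def bar_now(tag=None):
    for c in("top","side"):
        im=imaging.get_image(c); P=cloud(im)
        if tag: cv2.imwrite(f"pics/{tag}_{c}.png",im["frame"])
        s=spot_point("bar",c); print(c,[(np.round(d["position"],1).tolist(),round(d["score"],2)) for d in s[:1]])
        for d in regions_of("bar",c)[:1]:
            p=P[d["mask"]&(im["z_map"]>0)]; zt=np.percentile(p[:,2],95); p=p[(p[:,2]>zt-11)]
            r=cv2.minAreaRect(p[:,:2].astype(np.float32)); print("  rect",np.round(r[0],1),np.round(r[1],1),round(r[2],1),"ztop",round(float(zt),1),"score",round(d["score"],2))
def st(): print("t",robot.current_t(),"p",np.round(robot.current_position(),1),"F",np.round(robot.current_contact_force(),1))
E
python3 - <<'E'
from h import *
robot.gripper_to(0.6); print(robot.current_grip_width())
robot.reach([517,-50,130],down(95)); st()
robot.servo_line([517,-46,33],rate=100); st()
robot.servo_line([515,30,33],rot=down(90),rate=30); st()
robot.wait(0.3); bar_now("A"); st()
E
```

```text
0.6019212639016595
t 4.3167 p [517.3 -50.8 130.2] F [ 0.3  0.2 -0.3]
t 5.4333 p [517.7 -46.2  33.7] F [ 0.8 -0.9  0.3]
t 8.1167 p [515.   29.9  33. ] F [ 0.5 -0.6 -0.1]
top []
  rect [ 529.9 -266.5] [13.6 13.7] 44.9 ztop 35.1 score 0.4
side [([510.3, 65.2, 16.3], 0.55)]
  rect [500.9  48.5] [81.8 19.9] 6.5 ztop 34.9 score 0.78
t 8.7167 p [515.  30.  33.] F [-0.4  0.2 -0.5]
```

```bash
python3 - <<'E'
from h import *
robot.servo_line([513,68,34],rate=30); st()
robot.servo_line([513,110,43.5],rate=25); st()
bar_now("B"); st()
E
```

```text
t 10.1333 p [513.1  67.9  34.1] F [ 0.7 -1.5  1.1]
t 12.0083 p [513.  110.   43.4] F [ 0.3 -2.4  1.8]
top []
side [([510.2, 141.6, 29.2], 0.95)]
  rect [ 365.9 -252.3] [59.3 61.9] 27.1 ztop 19.5 score 0.66
t 12.3083 p [513.  110.   43.5] F [-0.2 -1.9  2.3]
```

View pics/B_side.png

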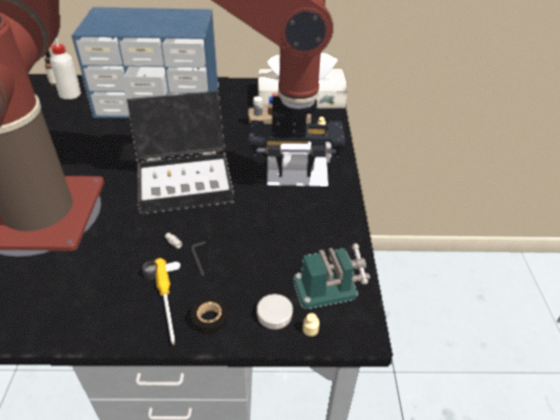

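The side picture shows the fingers at px (270,155) and (325,155), with the bar straight across in front of them on the ramp. Next I'll push it on over the lip.

```bash
python3 - <<'E'
from h import *
robot.servo_line([513,136,50],rate=25); st()
for y in range(139,155,2):
    robot.servo_line([513,y,51],rate=20); f=robot.current_contact_force(); print(y,np.round(f,1))
    if f[1]>-0.5: break
robot.wait(0.4); st()
robot.servo_line([513,90,51],rate=120)
robot.servo_line([480,60,150],rate=200)
bar_now("C"); st()
E
```

```text
t 13.5333 p [512.8 136.1  49.8] F [-0.1  0.4 -0.9]
139 [ 0.5  0.3 -0.3]
t 14.2417 p [513. 139.  51.] F [ 0.5 -0.   0.5]
top [([505.2, 174.3, 35.5], 0.58)]
  rect [493.4 172.2] [76.5 31.6] 0.4 ztop 54.5 score 0.84
side [([510.6, 172.4, 35.9], 0.73)]
  rect [492.5 126.5] [135.6  98.1] 68.9 ztop 53.5 score 0.89
t 15.7917 p [479.5  60.2 148.9] F [ 0.1 -0.2  0.6]
```

View pics/C_side.png

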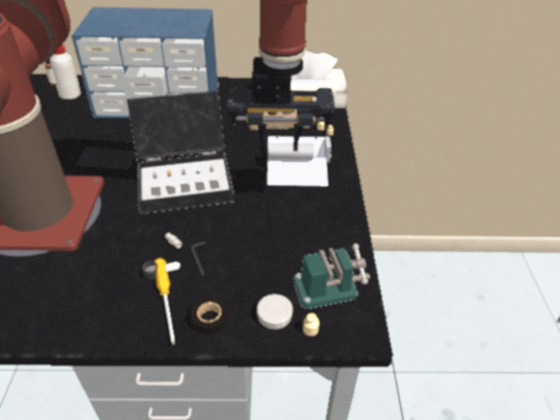

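The picture shows the bar at px (290,150), resting on the lip with its centre at z≈36. It isn't seated yet, so I'll nudge it a bit more.

```bash
python3 - <<'E'
from h import *
robot.servo_line([510,100,53],rate=150)
robot.servo_line([510,138,53],rate=60)
for y in range(140,159,2):
    robot.servo_line([510,y,53],rate=20); f=robot.current_contact_force(); print(y,np.round(f,1))
    if f[1]<-4: break
robot.wait(0.3); st()
robot.servo_line([510,100,60],rate=120)
robot.servo_line([440,0,150],rate=250)
bar_now("D"); st()
E
```

```text
140 [-0.2 -0.4  0.3]
142 [ 0.6 -0.7  0.1]
144 [ 0.  -0.8  0.4]
146 [-0.6 -0.7 -0.3]
148 [ 0.3  0.4 -0.1]
150 [-0.5  0.5 -0.7]
152 [ 0.2 -0.8 -0.4]
154 [ 0.6 -1.1 -0.3]
156 [-0.2 -0.4  0.9]
158 [ 0.  -6.3  1.4]
t 20.25 p [510.  156.7  53.1] F [-0.1 -7.   1.4]
top [([504.9, 187.2, 31.9], 0.64)]
  rect [505.8 186.3] [100.4  32.8] 0.6 ztop 48.1 score 0.71
side [([513.7, 190.0, 32.0], 0.68)]
  rect [502.1  79.4] [234.4  98.9] 87.8 ztop 47.1 score 0.6
t 21.9417 p [439.7   0.7 149.1] F [-1.1  0.1 -0. ]
```

View pics/D_side.png

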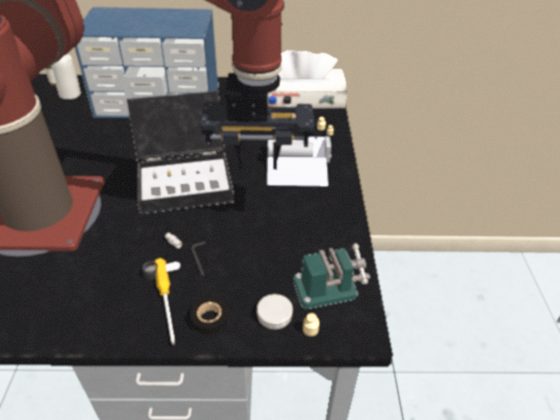

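The bar is now seated: top at z≈47.5, centre about (506,186). I'll push on its -x end with the jaws shut, turned so the gripper's body stays clear of the case lid.

```bash
python3 - <<'E'
from h import *
robot.gripper_to(0.0)
robot.reach([430,186,160],down(180)); st()
robot.servo_line([430,186,50],rate=130); st()
robot.servo_line([442,186,50],rate=40)
print("base",np.round(np.mean([robot.current_contact_force() for _ in range(3)],0),1))
x=442
while x<468:
    x+=2; robot.servo_line([x,186,50],rate=15); f=robot.current_contact_force(); print(x,np.round(f,1))
    if f[0]<-4: break
st()
E
```

```text
t 24.0917 p [430.  185.7 159.9] F [-0.3 -0.2 -0.4]
t 25.0917 p [430.7 186.1  50.7] F [ 0.7 -0.4  0.4]
base [-0.5 -0.5 -0.3]
444 [-0.3  0.9  0.9]
446 [-1.1  0.4 -0.6]
448 [-0.4 -0.  -0.5]
450 [-0.5  0.  -0.8]
452 [-1.  -0.5  0. ]
454 [-0.7  0.2  0.2]
456 [-1.9 -0.  -0.4]
458 [-1.6  0.9 -0.5]
460 [-0.2  0.4 -0.5]
462 [-0.3 -0.   0.1]
464 [-0.8  0.5 -0. ]
466 [-0.5 -0.3 -0.1]
468 [-0.4  0.1 -0.6]
t 29.225 p [468.2 186.   50. ] F [-0.4  0.1 -0.6]
```

```bash
python3 - <<'E'
from h import *
x=468
while x<482:
    x+=1; robot.servo_line([x,186,50],rate=10); f=robot.current_contact_force(); print(x,np.round(f,1))
    if f[0]<-4: break
robot.wait(0.2); st()
robot.servo_line([x-12,186,50],rate=30)
robot.servo_line([430,186,55],rate=100)
robot.servo_line([430,120,200],rate=250)
robot.servo_line([430,-60,220],rate=300)
bar_now("E"); st()
for c in("top","side"):
    print([np.round(d["position"],1) for d in spot_point("stop_face",c)])
    cv2.imwrite(f"pics/E_{c}_crop.png",cv2.resize(cv2.imread(f"pics/E_{c}.png")[(130 if c=="top" else 100):(270 if c=="top" else 210),(140 if c=="top" else 230):(300 if c=="top" else 370)],None,fx=4,fy=4,interpolation=cv2.INTER_CUBIC))
for q in("tape_roll","tin","brass_weight"): print(q,[np.round(d["position"],1) for d in spot_point(q,"side")[:1]])
E
```

```text
469 [-1.   1.  -0.2]
470 [-1.3 -0.1 -0. ]
471 [-1.3 -0.5  0.2]
472 [-1.2  0.7 -0.8]
473 [-0.3  0.5 -0.5]
474 [-2.7  0.5  0.9]
475 [-6.6  0.6  3.1]
t 31.175 p [473.8 186.   49.7] F [-6.7 -0.2  4. ]
top [([533.9, 189.7, 31.1], 0.94)]
  rect [533.7 186.3] [99.7 32. ] 0.3 ztop 48.0 score 0.68
side [([537.0, 188.0, 28.1], 0.86)]
  rect [535.2 177.3] [99.  31.7] 0.1 ztop 47.1 score 0.95
t 34.0417 p [430.  -58.9 219.8] F [-0.5  0.4 -0. ]
[array([582.5, 187.2,  30.6]), array([ 473.5, -245.3,   -1.4])]
[array([582.5, 186.3,  26.4])]
tape_roll [array([ 367.3, -249.9,   -5.4])]
tin [array([ 473. , -241.9,    0.9])]
brass_weight [array([ 532. , -265.4,   -1.9])]
```

View pics/E_top_crop.png

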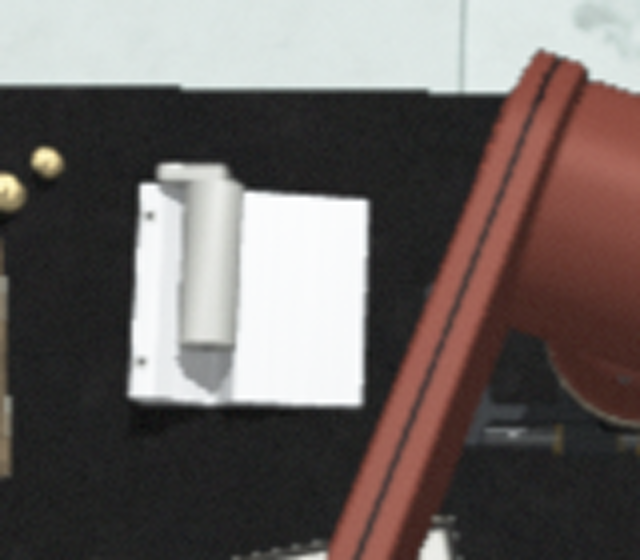

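View pics/E_side_crop.png

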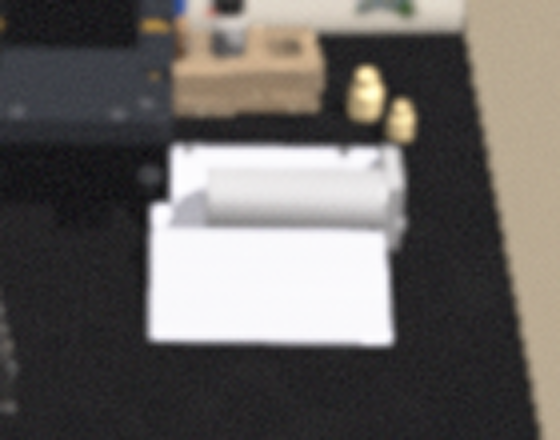

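Both crops show the bar lying in the groove with its +x end against the plate: px (215,180) in the top crop, (388,195) in the side crop. The measured centre is x=533.7 and the expected home is about 533.5. The bystanders haven't moved.

```bash
python3 -c "
from h import *
print(robot.finish_job(), robot.current_t())"
```

```text
the job is handed in; nothing more can be done
the job is handed in; nothing more can be done
```

The bar was rolled up the ramp into the V-groove and slid home against the stop plate (measured centre within about 1 mm of home); the tape roll, tin and brass weight stayed where they were, and I handed the job in at about 34 s.

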